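# Close up the propagator for the night

## Robot

A 6-joint arm with a two-finger parallel gripper is mounted at the origin on the work surface. World frame = base frame: x ahead of the robot, y to its left, z up, the work surface at z = 0. Lengths are in m, angles in rad, forces in N, time in s.
With the tool pointing down it reaches from about 0.25 to 0.775 m from the base axis. Payload 4 kg.
Tool frame: the origin (TCP) lies at the very end of the fingers, on their centre line; the grasp point (between the pads) lies 19 mm behind it (robot.hold_point_z is the distance from the TCP to the grasp point, in m); z points along the fingers, y is the line along which they close (so a half turn about z gives the same grasp; the last joint's range is limited). The gripper opens to 94 mm and grips with 3 to 60 N. Pads are 16 mm wide; open, the fingers measure 119 mm over their backs; the gripper's body (75 mm by 177 mm) begins 78 mm behind the grasp point.
Start: joints at [-1.34, 0.087, 1.371, -0, 1.684, -0.103], TCP at [0.18, -0.52, 0.206] pointing down, gripper open.
Joint ranges: [-3.1, 3.1], [-0.76, 2.03], [0.27, 2.55], [-1.08, 4.22], [0.17, 2.65], [-2.57, 2.57]. Speed limits (rad/s): [2.79, 2.79, 3.14, 3.14, 3.14, 3.14].

## Interface

Orientations are given as [roll, pitch, yaw] about the fixed x, y, z axes, in that order (R = Rz(yaw) Ry(pitch) Rx(roll)).
In Python, from bench import robot gives the robot as it stands.
- The arm moves only by the tool carry_out, never from a script. Its argument "steps" is a list of rows, each a list of 3 entries, a list of its own where there are three numbers: the shift along the tool's x, y, z in m, then the turn about the tool's z in units of 10 degrees (1.0 is 10 degrees), then the closure, from -1 (fully open) to 1 (shut). In form: [[[tx, ty, tz], roll, jaw], ...]. A call has 1 to 10 rows; each row is the pose to reach, as a shift and turn from the pose commanded when the call began, along the tool's axes at that moment; what a row does not reach only later rows make up. A row lasts 1/8 s, in which the tool goes at most 62.5 mm and 10.7 degrees, less where a joint would pass 70% of its speed; a pose out of reach is approached as far as the arm can. A call with a gripper value outside its range is refused whole. The fingers move at their own pace and stop on an object; the grip force is fixed at half the most. Time passes only in rows, so rows that repeat a pose let the fingers close. It gives the time, the measured TCP pose, the force, the opening and the grip force at its end, in the units of the state.
- robot.get_obs(): the state, without advancing time (a new reading comes with each control period).
- robot.snapshot(name): name is "scene" or "top" or "wrist"; returns a dict with "image" (400x640x3 uint8, red, green, blue), "z_map" (400x640 float32, m along the optical axis (not along the pixel's ray), 0 where there is no reading), "mtx" (3x3 intrinsics, pixels), "R" (3x3) and "t" (3): a world point X has camera coordinates R X + t. Camera axes: x right, y down, z forward; pixel columns grow to the right and rows downward; lengths in m; the calibration is good to about 2 mm. The wrist camera is an equidistant fisheye: a pixel r from the principal point sees the ray r / f radians off the axis. A picture is of the moment at which its call begins.
- robot.close_job(): hands the job in; it is judged then, once.
The state is a dict: "time": time; "joint_positions": joint angles; "qvel": joint speeds; "joint_torque": joint torques, N m; "tool_pos": TCP position; "ee_rot": TCP orientation; "wrist_force": force on the tool from outside, world axes, zero at the start; "wrist_torque": the same for the moment, N m; "width": finger opening in m; "finger_force": force on a finger pad.
Only numpy, scipy, OpenCV 4.12 (cv2) and the standard library are available. Lean on these libraries where they do the work, as an engineer would, in place of code of your own. Each camera call takes 0.05 s, during which the arm holds its last target. There are 200 camera calls.

## Task

Close the seed propagator for the night without grasping anything: with the fingertips, press its open white lid gently down until it is fully shut, without slamming it or lifting it. Only then push the orange vent slide by its upright tab fully home, so that it covers all the vent slots. Leave the pots, carrier, mister, rake and tin where they are.

Things in the scene. Friction and masses are not known exactly. Their poses are not given: they have to be found in the camera images.
- propagator: black plastic seed tray, 220 (x) x 340 (y) x 90 mm high, screwed to the bench. Origin: centre of its underside. Its x axis points to its hinge side (away from the robot, give or take 0.3 rad), y along the hinge, z up.
- lid (a joint): hinge angle of the lid in rad: 0 is fully shut, lying level on the tray rim; it grows as the lid's front edge swings up and back, up to 1.4; it starts between 0.75 and 1.05. The hinge is stiff: the lid stays at whatever angle it is left, and pressing it down near the front edge takes about 2 to 5 N square to its face.
- lid_hinge (a point): point on the hinge axis at mid width: 115 mm along the tray's x axis from its origin, 90 mm above the bench. The hinge axis is the tray's y axis. The lid's underside runs through this axis.
- lid_edge (a point): middle of the upper face of the lid's 45 mm wide plain front border, 207.5 mm from the hinge axis, and 12 mm above the lid's underside. The lid is a white frame with clear panes, 230 mm (hinge to front edge) x 350 mm (along the hinge) x 12 mm thick. Site axes: x from front edge to hinge, y along the hinge, z out of the upper face.
- vent (a joint): opening of the vent slide in m: 0 is fully closed (against its stop, covering the three black slots), it grows as the slide moves along the lid's +y; range 0 to 0.07, starts between 0.035 and 0.065. It stays where left; pushing it takes about 2 N. The slide sits on the lid's upper face and moves with the lid.
- vent_tab (a point): centre of the top of the orange slide's upright tab: 115 mm from the hinge axis, 43 mm above the lid's underside. Tab 42 (lid x) x 12 (lid y) mm, 25 mm tall on the middle of a plate 52 x 90 x 5 mm. Closed, it is 35 mm to -y of the lid's middle: push it toward -y. Rails 8 mm wide, 8 mm above the lid's face, run along y 33 mm either side in x. Axes as lid_edge.
- carrier: green plastic pot carrier 230 x 120 x 60 mm with a handle arch 177 mm high; origin at the centre of its underside. Bystander, loose.
- pot0: terracotta pot, 70 mm across, 70 mm high, in the carrier; origin at the centre of its underside. Bystander, loose.
- pot1: like pot0, also in the carrier. Bystander, loose.
- pot2: like pot0, standing on the bench to the left front. Bystander, loose.
- rake: steel hand rake with wooden handle, 263 mm long, 75 mm wide, lying along its x axis, tines to +x, 25 mm high; origin near the middle, on the bench. Bystander, loose.
- mister: blue pump mister with brass press top, 80 mm across, 192 mm high; origin at the centre of its underside. Bystander, loose.
- tin: seed tin, 68 mm across, 90 mm high; origin at the centre of its underside. Bystander, loose.

How it is judged:
By the outcome, as a careful person would: the job done as asked, in the order asked, and still so for the second after the job is handed in, with the robot touching nothing.
It also fails if it takes over 58 s, if anything falls off the work surface, if the arm or the gripper's body presses on something with over 40 N, if the wrist force passes 120 N, or if a joint passes its speed limit or range.

## Working session

There is one attempt and no reset: what is moved stays moved. The work goes in short steps, Python scripts to look and compute and a tool call to move; the robot and the scene stay as the last step left them, time stands still between calls to the robot, and variables do not carry over. Pictures are saved under pics/ and viewed, at most 10 in all, crops included, and the job is handed in when it is done.

Besides the shell and the picture viewer there is one more tool, called after "Emit:" as name([rows], argument=value, ...), one row to a line, values as JSON. carry_out: Moves the arm, as the interface text tells. Its arguments: {"type":"object","properties":{"steps":{"type":"array","items":{"type":"array"}}},"required":["steps"]}

```bash
mkdir -p pics
python3 - <<'E'
from bench import robot
import cv2,numpy as np
o=robot.get_obs(); print({k:np.round(v,3) for k,v in o.items()})
for n in("scene","top"):
    s=robot.snapshot(n); cv2.imwrite(f"pics/{n}0.png",s["image"][:,:,::-1]); np.savez(f"{n}0.npz",**s); print(n,s["mtx"].round(1).tolist(),s["R"].round(3).tolist(),s["t"].round(3))
E
```

```text
{'time': np.float64(0.0), 'joint_positions': array([-1.34 ,  0.088,  1.372, -0.   ,  1.684, -0.103]), 'qvel': array([ 0.001, -0.001,  0.001,  0.001,  0.001, -0.001]), 'joint_torque': array([ 0.0000e+00, -3.4018e+01, -3.0242e+01,  7.2000e-02,  3.3000e-02,
       -0.0000e+00]), 'tool_pos': array([ 0.18 , -0.519,  0.204]), 'ee_rot': array([-3.139, -0.   ,  0.334]), 'wrist_force': array([ 0.427, -0.025, -0.644]), 'wrist_torque': array([ 0.001,  0.06 , -0.018]), 'finger_force': np.float64(0.0), 'width': np.float64(0.094)}
scene [[373.1, 0.0, 320.0], [0.0, 373.1, 191.4], [0.0, 0.0, 1.0]] [[0.883, 0.469, 0.001], [0.368, -0.693, -0.62], [-0.29, 0.548, -0.784]] [-0.457 -0.104  1.225]
top [[361.3, 0.0, 320.7], [0.0, 361.3, 192.4], [0.0, 0.0, 1.0]] [[0.007, -1.0, -0.031], [-0.983, -0.001, -0.183], [0.183, 0.031, -0.983]] [0.034 0.515 0.943]
```

View pics/scene0.png

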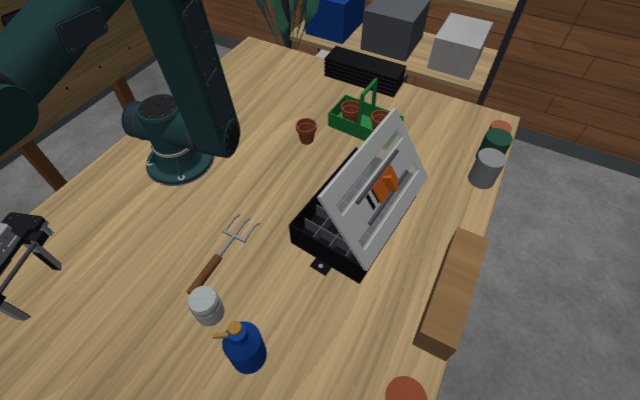

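View pics/top0.png

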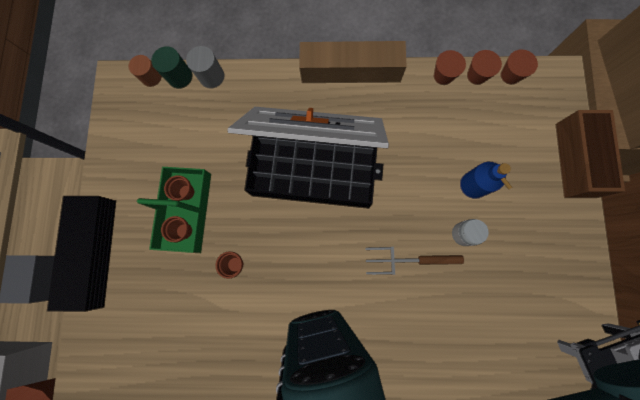

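The scene view shows the lid's front edge from (330,205) to (397,112) and its hinge edge from (362,268) to (427,180). The orange slide is near (385,185). In the top view the lid spans (230–388, 105–147), with the tray below it at (246–377, 140–207).

```bash
cat > h.py <<'E'
import numpy as np,cv2
def cloud(s):
    v,u=np.mgrid[:400,:640]; z=s["z_map"]; K=s["mtx"]
    P=np.stack([(u-K[0,2])/K[0,0]*z,(v-K[1,2])/K[1,1]*z,z],-1)
    return (P-s["t"])@s["R"]
def hsv(s): return cv2.cvtColor(s["image"],cv2.COLOR_RGB2HSV)
E
python3 - <<'E'
from h import *
S={n:dict(np.load(n+"0.npz")) for n in("scene","top")}
# tray yaw+centre from top view: dark pixels near z .05-.1
s=S["top"];P=cloud(s);h=hsv(s)
reg=np.zeros((400,640),bool);reg[95:220,225:395]=1
m=reg&(h[...,2]<60)&(P[...,2]>.08)&(P[...,2]<.1)&(s["z_map"]>0)
r=cv2.minAreaRect(P[m][:,:2].astype(np.float32));print("tray rim",m.sum(),r,cv2.boxPoints(r).round(3).tolist())
for n,box in(("scene",(105,275,325,432)),("top",(100,150,225,392))):
    s=S[n];P=cloud(s);h=hsv(s);a,b,c,d=box
    reg=np.zeros((400,640),bool);reg[a:b,c:d]=1;reg&=s["z_map"]>0
    w=reg&(h[...,1]<40)&(h[...,2]>110)&(P[...,2]>.09)
    o=reg&(h[...,1]>150)&(h[...,0]<15)&(h[...,2]>120)&(P[...,2]>.1)
    L=P[w];
    for _ in range(6):
        c0=L.mean(0);nn=np.linalg.svd(L-c0,full_matrices=False)[2][2];nn*=np.sign(nn[2]);d=(L-c0)@nn
        L=L[abs(d)<max(.003,2*d.std())]
    print(n,w.sum(),len(L),"c",c0.round(3),"n",nn.round(3),"angle",np.arccos(nn[2]),"yaw",np.arctan2(-nn[1],-nn[0]))
    e1=np.cross([0,0,1],nn);e1/=np.linalg.norm(e1);e2=np.cross(nn,e1)
    q=np.stack([(L-c0)@e1,(L-c0)@e2],1).astype(np.float32)
    r=cv2.minAreaRect(q);print(r);print((c0+cv2.boxPoints(r)@np.stack([e1,e2])).round(3).tolist())
    O=P[o];hh=(O-c0)@nn;print("orange",len(O),hh.min(),hh.max(), O[hh>hh.max()-.006].mean(0).round(3),O.min(0).round(3),O.max(0).round(3))
E
```

```text
tray rim 556 ((0.5714708566665649, 0.06249340623617172), (0.3403056859970093, 0.1544906198978424), 84.18148040771484) [[0.47699999809265137, -0.0989999994635582], [0.6309999823570251, -0.11500000208616257], [0.6660000085830688, 0.2240000069141388], [0.5120000243186951, 0.23999999463558197]]
scene 6465 5937 c [0.653 0.033 0.198] n [ 0.809 -0.082  0.582] angle 0.9491358921985584 yaw 3.040082046800859
((0.018992841243743896, -0.009271375834941864), (0.22892802953720093, 0.34971579909324646), 89.82312774658203)
[[0.709, -0.13, 0.098], [0.745, 0.218, 0.097], [0.612, 0.232, 0.283], [0.576, -0.116, 0.284]]
orange 386 0.0034345514413159934 0.03265634944707913 [0.684 0.058 0.212] [0.648 0.014 0.173] [0.697 0.106 0.225]
top 1211 1048 c [0.614 0.056 0.253] n [ 0.799 -0.083  0.596] angle 0.9322186095081881 yaw 3.03846081498699
((0.001003950834274292, -0.05677738040685654), (0.19309192895889282, 0.3473967909812927), 89.84547424316406)
[[0.686, -0.126, 0.13], [0.723, 0.22, 0.129], [0.608, 0.232, 0.284], [0.572, -0.113, 0.285]]
orange 44 0.010445564296112424 0.03325379877731503 [0.674 0.061 0.223] [0.658 0.057 0.209] [0.677 0.067 0.226]
```

Emit:
carry_out([
  [[0,0,-0.06],0,1],
  [[0,0,-0.12],0,1],
  [[0.04,-0.025,-0.15],0.5,1],
  [[0.08,-0.05,-0.174],1,1],
  [[0.125,-0.075,-0.174],1.5,1],
  [[0.17,-0.1,-0.174],2,1],
  [[0.21,-0.127,-0.174],2.5,1],
  [[0.255,-0.155,-0.174],2.5,1],
  [[0.3,-0.182,-0.174],2.5,1],
  [[0.3,-0.182,-0.174],2.5,1],
])

```text
time: 1.35
tool_pos: [0.4055, -0.2468, 0.379]
ee_rot: [-3.141, 0.0, -0.096]
wrist_force: [-0.5, 0.3, 0.3]
width: 0.0006
finger_force: 0.0
```

Emit:
carry_out([
  [[0.03,-0.045,0],0,1],
  [[0.06,-0.09,0],0,1],
  [[0.09,-0.135,0],0,1],
  [[0.12,-0.18,0],0,1],
  [[0.15,-0.225,0],0,1],
  [[0.185,-0.275,0],0,1],
  [[0.218,-0.323,0],0,1],
  [[0.218,-0.323,0.03],0,1],
  [[0.218,-0.323,0.07],0,1],
  [[0.218,-0.323,0.07],0,1],
])

```text
time: 2.6
tool_pos: [0.6522, 0.0484, 0.3031]
ee_rot: [3.14, 0.012, -0.104]
wrist_force: [0.2, 0.7, 0.2]
width: 0.0004
finger_force: 0.0
```

Run:
```python
from h import *
from bench import robot
o=robot.get_obs();p=o["tool_pos"];print(p,o["ee_rot"],o["wrist_force"])
H=np.array([.718,.046,.09]);xh=np.array([.9948,-.1015,0]);yh=np.array([.1015,.9948,0])
d=p-H;print("now a,b,z",d@xh,d@yh,p[2])
for t in np.arange(1.0,-.01,-.05):
    a=-.2075*np.cos(t)+.012*np.sin(t)+.008;z=.09+.2075*np.sin(t)+.012*np.cos(t)
    print(f"{t:.2f} tx {a-d@xh:.3f} tz {p[2]-z:.3f}")
```

```text
[0.65223086 0.04838864 0.30306208] [ 3.13996609  0.0120955  -0.10378962] [0.23279019 0.74220541 0.18057427]
now a,b,z -0.06566958317371012 -0.00429934890086937 0.3030620817412816
1.00 tx -0.028 tz 0.032
0.95 tx -0.037 tz 0.037
0.90 tx -0.046 tz 0.043
0.85 tx -0.054 tz 0.049
0.80 tx -0.062 tz 0.056
0.75 tx -0.070 tz 0.063
0.70 tx -0.077 tz 0.070
0.65 tx -0.084 tz 0.078
0.60 tx -0.091 tz 0.086
0.55 tx -0.097 tz 0.094
0.50 tx -0.103 tz 0.103
0.45 tx -0.108 tz 0.112
0.40 tx -0.113 tz 0.121
0.35 tx -0.117 tz 0.131
0.30 tx -0.121 tz 0.140
0.25 tx -0.124 tz 0.150
0.20 tx -0.127 tz 0.160
0.15 tx -0.130 tz 0.170
0.10 tx -0.132 tz 0.180
0.05 tx -0.133 tz 0.191
-0.00 tx -0.134 tz 0.201
```

Emit:
carry_out([
  [[-0.01,0,0.015],0,1],
  [[-0.02,0,0.027],0,1],
  [[-0.028,0,0.032],0,1],
  [[-0.033,0,0.035],0,1],
  [[-0.039,0,0.039],0,1],
  [[-0.044,0,0.042],0,1],
  [[-0.049,0,0.046],0,1],
  [[-0.054,0,0.049],0,1],
  [[-0.058,0,0.053],0,1],
  [[-0.062,0,0.056],0,1],
])

```text
time: 3.85
tool_pos: [0.5917, 0.0559, 0.2535]
ee_rot: [3.141, 0.0, -0.102]
wrist_force: [0.5, -0.7, 4.6]
width: 0.0006
finger_force: 2.0
```

Run:
```python
from h import *
from bench import robot
o=robot.get_obs();print(o["tool_pos"],o["wrist_force"],o["qvel"].round(3))
s=robot.snapshot("scene");cv2.imwrite("pics/s1.png",s["image"][60:310,230:530,::-1])
```

```text
[0.59174716 0.05593398 0.25349618] [ 0.4662693  -0.72534339  4.56727727] [ 0.005 -0.07   0.133 -0.001 -0.063  0.004]
```

View pics/s1.png

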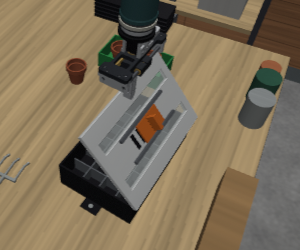

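The fingertips are on the lid's front border (crop around (125,90)) and the lid is closing with about 4.6 N. I'll keep following the arc.

Emit:
carry_out([
  [[-0.007,0,0.006],0,1],
  [[-0.013,0,0.012],0,1],
  [[-0.019,0,0.018],0,1],
  [[-0.025,0,0.024],0,1],
  [[-0.03,0,0.03],0,1],
  [[-0.035,0,0.037],0,1],
  [[-0.04,0,0.044],0,1],
  [[-0.045,0,0.051],0,1],
  [[-0.049,0,0.058],0,1],
  [[-0.053,0,0.066],0,1],
])

```text
time: 5.15
tool_pos: [0.5392, 0.0614, 0.1871]
ee_rot: [-3.142, 0.0, -0.103]
wrist_force: [2.0, -0.2, 2.0]
width: 0.0004
finger_force: 1.6
```

Emit:
carry_out([
  [[-0.004,0,0.007],0,1],
  [[-0.007,0,0.015],0,1],
  [[-0.01,0,0.023],0,1],
  [[-0.013,0,0.031],0,1],
  [[-0.015,0,0.039],0,1],
  [[-0.018,0,0.047],0,1],
  [[-0.019,0,0.053],0,1],
  [[-0.02,0,0.059],0,1],
  [[-0.021,0,0.065],0,1],
  [[-0.022,0,0.069],0,1],
])

```text
time: 6.4
tool_pos: [0.5176, 0.0636, 0.118]
ee_rot: [3.142, 0.0, -0.103]
wrist_force: [0.5, 1.2, 1.6]
width: 0.0006
finger_force: 1.4
```

Emit:
carry_out([
  [[0,0,0.003],0,1],
  [[0,0,0.005],0,1],
  [[0,0,0.007],0,1],
  [[0,0,0.009],0,1],
  [[0,0,0.011],0,1],
  [[0,0,0.0125],0,1],
  [[0,0,0.014],0,1],
  [[0,0,0.015],0,1],
  [[0,0,0.016],0,1],
  [[0,0,0.016],0,1],
])

```text
time: 7.65
tool_pos: [0.5179, 0.0635, 0.1023]
ee_rot: [3.141, -0.001, -0.103]
wrist_force: [-1.3, -0.5, 0.9]
width: 0.0004
finger_force: 0.7
```

Emit:
carry_out([
  [[0,0,0.001],0,1],
  [[0,0,0.001],0,1],
  [[0,0,0.002],0,1],
  [[0,0,0.002],0,1],
])

```text
time: 8.15
tool_pos: [0.518, 0.0634, 0.1022]
ee_rot: [3.141, -0.002, -0.103]
wrist_force: [-4.1, 0.4, 8.7]
width: 0.0005
finger_force: 4.3
```

Emit:
carry_out([
  [[0,0,0.001],0,1],
  [[0,0,0.001],0,1],
  [[0,0,-0.01],0,1],
  [[0,0,-0.04],0,1],
  [[0,0,-0.085],0,1],
  [[0.02,-0.03,-0.085],0,1],
  [[0.05,-0.06,-0.085],0,1],
  [[0.085,-0.1,-0.085],0,1],
  [[0.085,-0.1,-0.085],0,1],
])

```text
time: 9.28
tool_pos: [0.614, 0.1564, 0.1825]
ee_rot: [3.141, 0.002, -0.1]
wrist_force: [-0.3, 0.3, 0.2]
width: 0.0002
finger_force: 0.0
```

Run:
```python
from h import *
from bench import robot
o=robot.get_obs();p=o["tool_pos"];print(p,o["ee_rot"],o["wrist_force"])
H=np.array([.718,.046,.09]);xh=np.array([.9948,-.1015,0]);yh=np.array([.1015,.9948,0])
print("tcp a,b",(p-H)@xh,(p-H)@yh)
s=robot.snapshot("scene");cv2.imwrite("pics/s2.png",cv2.resize(s["image"][80:310,230:530,::-1],None,fx=2,fy=2))
P=cloud(s);h=hsv(s);reg=np.zeros((400,640),bool);reg[100:310,270:440]=1;reg&=s["z_map"]>0
w=reg&(h[...,1]<40)&(h[...,2]>110)&(P[...,2]>.085)&(P[...,2]<.13);L=P[w]
for _ in range(5):
    c=L.mean(0);n=np.linalg.svd(L-c,full_matrices=False)[2][2];d=(L-c)@n;L=L[abs(d)<max(.002,2*d.std())]
print("lid",len(L),c,n*np.sign(n[2]))
O=P[reg&(h[...,1]>150)&(h[...,0]<15)&(h[...,2]>120)&(P[...,2]>.1)]
T=O[O[:,2]>.126]-H
for q in(T,O-H):print("ab",len(q),[(np.percentile(q@k,[2,50,98])).round(4) for k in(xh,yh)],q[:,2].max()+.09)
```

```text
[0.61399864 0.15641126 0.18247744] [ 3.14132901e+00  2.47250821e-03 -9.99353914e-02] [-0.25895446  0.25158266  0.182333  ]
tcp a,b -0.11466729699268335 0.09928098041205226
lid 6898 [0.60852485 0.03763559 0.10065498] [4.82486176e-04 1.36442018e-03 9.99998953e-01]
ab 59 [array([-0.1331, -0.1127, -0.0944]), array([0.0034, 0.0093, 0.0154])] 0.13421727485324883
ab 430 [array([-0.1393, -0.1127, -0.09  ]), array([-0.0344,  0.0006,  0.0518])] 0.13421727485324883
```

View pics/s2.png

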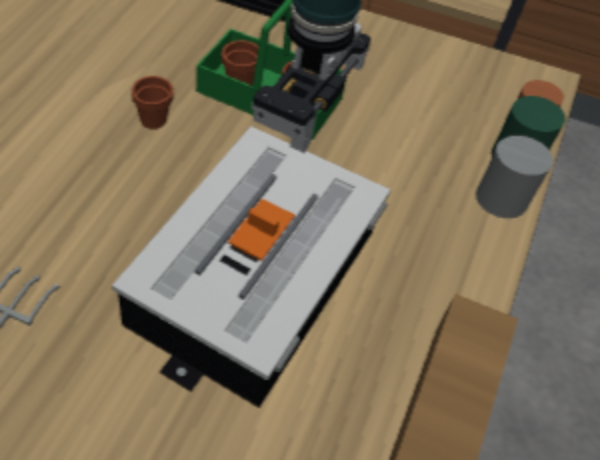

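The lid is shut and level. The slide's tab is at about (265,215) in the crop, 9 mm to +y of the lid's middle, so the opening is about 44 mm. Next I'll lower the fingertips on its +y side.

Emit:
carry_out([
  [[0,0.02,0],0,1],
  [[0,0.045,0],0,1],
  [[0,0.045,0.03],0,1],
  [[0,0.045,0.055],0,1],
  [[0,0.045,0.066],0,1],
  [[0,0.045,0.066],0,1],
])

```text
time: 10.07
tool_pos: [0.6071, 0.1083, 0.1195]
ee_rot: [3.141, 0.0, -0.104]
wrist_force: [0.6, 0.6, -0.1]
width: 0.0006
finger_force: 0.0
```

Emit:
carry_out([
  [[0,0.008,0.003],0,1],
  [[0,0.016,0.003],0,1],
  [[0,0.022,0.003],0,1],
  [[0,0.028,0.003],0,1],
  [[0,0.034,0.003],0,1],
  [[0,0.04,0.003],0,1],
  [[0,0.046,0.003],0,1],
  [[0,0.052,0.003],0,1],
  [[0,0.057,0.003],0,1],
  [[0,0.06,0.003],0,1],
])

```text
time: 11.32
tool_pos: [0.6017, 0.0495, 0.1165]
ee_rot: [3.141, -0.0, -0.103]
wrist_force: [0.9, 1.1, 1.0]
width: 0.0002
finger_force: 1.0
```

Emit:
carry_out([
  [[0,0.002,0],0,1],
  [[0,0.004,0],0,1],
  [[0,0.006,0],0,1],
  [[0,0.007,0],0,1],
  [[0,0.008,0],0,1],
  [[0,0.008,0],0,1],
])

```text
time: 12.08
tool_pos: [0.601, 0.0429, 0.1165]
ee_rot: [-3.14, -0.0, -0.102]
wrist_force: [1.6, 4.5, 1.7]
width: 0.0005
finger_force: 2.5
```

Emit:
carry_out([
  [[0,0.001,0],0,1],
  [[0,0.002,0],0,1],
  [[0,0.002,0],0,1],
  [[0,0.002,0],0,1],
])

```text
time: 12.58
tool_pos: [0.6009, 0.0427, 0.1165]
ee_rot: [-3.137, -0.0, -0.101]
wrist_force: [2.3, 8.0, 1.5]
width: 0.0007
finger_force: 4.4
```

Emit:
carry_out([
  [[0,-0.01,0],0,1],
  [[0,-0.02,0],0,1],
  [[0,-0.025,-0.03],0,1],
  [[0,-0.025,-0.08],0,1],
  [[0,-0.025,-0.13],0,1],
  [[-0.05,-0.025,-0.16],0,1],
  [[-0.11,-0.025,-0.16],0,1],
  [[-0.17,-0.025,-0.16],0,1],
  [[-0.2,-0.025,-0.16],0,1],
  [[-0.2,-0.025,-0.16],0,1],
])

```text
time: 13.82
tool_pos: [0.403, 0.0853, 0.2772]
ee_rot: [3.141, -0.002, -0.102]
wrist_force: [-0.6, -0.7, -0.4]
width: 0.0007
finger_force: 0.0
```

Run:
```python
from h import *
from bench import robot
o=robot.get_obs();print(o["tool_pos"],o["wrist_force"],o["qvel"].round(2))
H=np.array([.718,.046,.09]);xh=np.array([.9948,-.1015,0]);yh=np.array([.1015,.9948,0])
s=robot.snapshot("scene");cv2.imwrite("pics/s3.png",cv2.resize(s["image"][60:400,170:530,::-1],(720,600)))
P=cloud(s);h=hsv(s);reg=np.zeros((400,640),bool);reg[100:310,270:440]=1;reg&=s["z_map"]>0
w=reg&(h[...,1]<40)&(h[...,2]>110)&(P[...,2]>.085)&(P[...,2]<.13);L=P[w]
for _ in range(5):
    c=L.mean(0);n=np.linalg.svd(L-c,full_matrices=False)[2][2];d=(L-c)@n;L=L[abs(d)<max(.002,2*d.std())]
print("lid",len(L),c,n*np.sign(n[2]))
O=P[reg&(h[...,1]>150)&(h[...,0]<15)&(h[...,2]>120)&(P[...,2]>.1)]
T=O[O[:,2]>.126]-H
for q in(T,O-H):print("ab",len(q),[(np.percentile(q@k,[2,50,98])).round(4) for k in(xh,yh)])
```

```text
[0.40298043 0.08525039 0.2772259 ] [-0.62947863 -0.65023146 -0.36970142] [-0.01  0.06 -0.04 -0.   -0.03 -0.01]
lid 6900 [0.60906632 0.0415454  0.10066575] [0.00113112 0.00127458 0.99999855]
ab 60 [array([-0.1335, -0.1117, -0.0929]), array([-0.0397, -0.0346, -0.0295])]
ab 470 [array([-0.1396, -0.1127, -0.0899]), array([-0.0784, -0.0425,  0.009 ])]
```

View pics/s3.png

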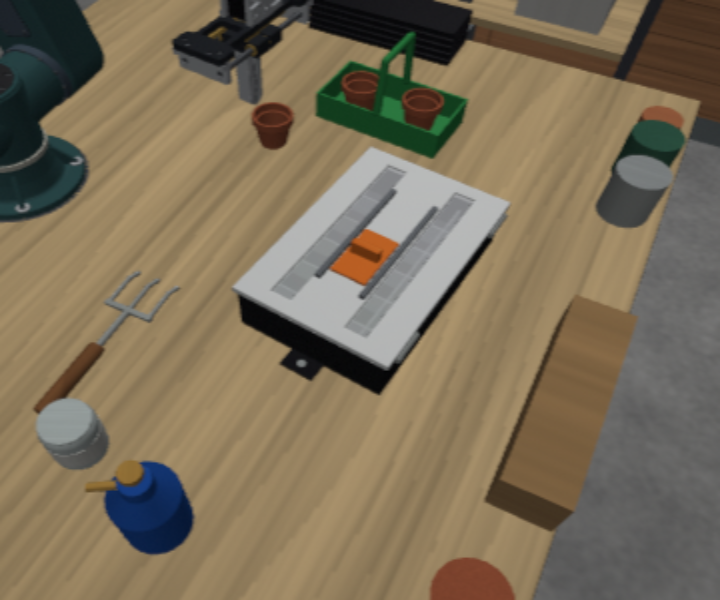

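The lid lies flat. The slide, at (365,255), covers all the slots with its tab at −34.6 mm (35 mm nominal when closed). The bystanders are where they started.

```bash
python3 -c "
from bench import robot
print(robot.close_job())"
```

```text
the job is handed in; nothing more can be done
None
```

The lid is fully shut, and the vent slide was then pushed home over all the slots; the other items were left alone, and I handed the job in at about 14 s on the robot's clock.

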